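# Hook the swarf-chute flap shut

## Robot

A 6-joint arm with a two-finger parallel gripper is mounted at the origin on the work surface; the furniture and walls round the work are solid. World frame = base frame: x ahead of the robot, y to its left, z up, the work surface at z = 0. Lengths are in m, angles in rad, forces in N, time in s.
With the tool pointing down it reaches from about 0.25 to 0.725 m from the base axis. Payload 4 kg.
Tool frame: the origin (TCP) lies between the finger pads; the fingertips stand 19 mm ahead of it and the grasp point (between the pads) is the TCP; z points along the fingers, y is the line along which they close (so a half turn about z gives the same grasp; the last joint's range is limited). The gripper opens to 85 mm and grips with 20 to 120 N. Pads are 22 mm wide; open, the fingers measure 114 mm over their backs; the gripper's body (76 mm by 85 mm) begins 54 mm behind the grasp point. The pads swing forward as they close: fully open they stand 13 mm farther back than shut.
Start: joints at [-1.197, 0.241, 0.005, 1.335, 0, 1.571], TCP at [0.183, -0.465, 0.225] pointing down, gripper open.
Joint ranges: [-2.72, 2.72], [-1.05, 1.87], [-1.09, 1.28], [-1.99, 2.15], [-1.42, 1.44], [-3.14, 3.14]. Speed limits (rad/s): [2.79, 2.79, 3.14, 3.14, 3.14, 3.14].

## Interface

Orientations are given as a unit quaternion [w, x, y, z].
In Python, from workcell import monitor, viewer, job gives the robot as it stands. The module is installed in compiled form; this text tells all that it offers.
- The arm moves only by the tool jog_arm, never from a script. Its argument "increments" is a list that holds one entry, the list of rows, each a list of 7 numbers: the finger opening in m, from 0 to 0.0854, then the shift along the tool's x, y, z in m, then the turn, a rotation vector about the tool's x, y, z in rad. In form: [[[jaw, x, y, z, wx, wy, wz], ...]]. A call has 1 to 10 rows; each row is the pose to reach, as a shift and turn from the pose commanded when the call began, along the tool's axes at that moment; what a row does not reach only later rows make up. A row lasts 1/12 s, in which the tool goes at most 41.7 mm and 7.16 degrees, less where a joint would pass 70% of its speed; a pose out of reach is approached as far as the arm can. A call with a gripper value outside its range is refused whole. The fingers move at their own pace and stop on an object; the grip force is fixed at half the most. Time passes only in rows, so rows that repeat a pose let the fingers close. It gives the time, the measured TCP pose, the force, the opening and the grip force at its end, in the units of the state.
- monitor.observe(): the state, without advancing time (a new reading comes with each control period).
- viewer.camera(name): name is "scene" or "top" or "wrist"; returns a dict with "frame" (480x640x3 uint8, blue, green, red), "depth" (480x640 float32, m along the optical axis (not along the pixel's ray), 0 where there is no reading), "fx", "fy", "cx", "cy" (pixels), "R" (3x3) and "t" (3): a world point X has camera coordinates R X + t; the wrist camera has in their place "mount" (4x4, takes a point from camera to tool coordinates, whose origin is the TCP and whose axes are the flange's). Camera axes: x right, y down, z forward; pixel columns grow to the right and rows downward; lengths in m; the calibration is good to about 2 mm. A picture is of the moment at which its call begins: read the wrist's pose just before it.
- job.job_done(): hands the job in; it is judged then, once.
Trained networks look in a picture, given as the dict that the camera call returned (one of the last four; its "shot" number tells which), for a name from the list of things; names that differ only in an ending like _2 or _b are one class to them, and where a whole thing is asked for, a point or a joint stands for the part that bears it (a point fixed in the world has none). Each returns a list of dicts, best first, with "conf" (0 to 1); they miss things now and then, are a little off and sometimes report something else, mostly with a low value. They report only what shows in the picture. A call takes as long as a camera call. They do not tell look-alikes from the thing itself.
- viewer.search_frame(picture, label): "at" ([column, row] in pixels, amid what is visible of it).
- viewer.cut_out(picture, label): "mask" (480x640 bool, what is visible of it) and "at" ([column, row] in pixels, amid what is visible of it).
The state is a dict: "time_s": time; "joint_positions": joint angles; "joint_vel": joint speeds; "tau": joint torques, N m; "ee_pos": TCP position; "tool_rot": TCP orientation; "wrist_force": force on the tool from outside, world axes, zero at the start; "wrist_torque": the same for the moment, N m; "width": opening from 0.0 (shut) to 1.0 (fully open); "finger_force": force on a finger pad.
Only numpy, scipy, OpenCV 4.12 (cv2) and the standard library are available. Lean on these libraries where they do the work, as an engineer would, in place of code of your own. Each camera call takes 0.05 s, during which the arm holds its last target. There are 200 camera calls.

## Task

Take the swarf hook from its rest, drop its bent tip into the ring eye on the yellow flap of the swarf chute and pull the flap up shut, touching the flap with nothing but the hook. Seat it on its rubber seal with a steady pull of about 16 N for a second, never loading it with more than 25 N. Then unhook it without opening the flap again and lay the hook back in the rest as it lay before, leaving the strap, stepped block, nut and bolt where they are.

Things in the scene. Friction and masses are not known exactly. Their poses are not given: they have to be found in the camera images.
- hook: swarf hook, about 0.2 kg. Origin on its straight axis at the balance point, where to grip it across the flats; x towards the hook end, z up as it lies, axis 75 mm above the bench. Wooden handle 18 wide x 22 high, x = -85 to 45 mm; dark round guard, 42 mm across, x = 45 to 49; steel rod 8 mm thick to x = 180, there bent square down (-z), the tip's end 49 mm below the axis
- hook_mid (a point): point in the bent tip of the hook, at (180, 0, -27) mm in the hook's frame; it belongs in the middle of the ring
- rest: fixed grey stand of the hook, origin on the bench, x along the lying hook towards its tip: plate 220 x 60 x 8 mm with two notched saddles 12 mm thick and about 100 mm high, flaring at the top, at x = -65 mm (notch 24 mm wide, under the handle) and x = 95 mm (notch 16 mm wide, under the rod)
- seat (a point): point 75 mm above the origin of the rest: the hook's origin when it lies in place, hook and rest axes parallel. Set the hook down vertically
- chute: fixed blue open-topped sheet-metal box, 200 mm deep (x = -32 to 168) x 210 wide (y) x 221 high, origin on the bench below the hinge line; -x is its open front, from where it is worked; plinth 68 mm high, walls above it from x = 0 back
- hinge_line (a point): middle of the flap's hinge line, on the chute at (10, 0, 80) mm; the hinge runs along the chute's y
- flap (a joint): angle of the flap, rad: 0 = shut, upright on the rubber seal of the chute's front; positive = leaning back into the chute (starts at 0.45 to 0.75). Stiff friction hinge: stays where it is left, takes about 3 to 5 N at the eye to swing. At 0 it meets a thin hard seal that gives less than 0.2 mm, so the force then rises fast
- panel: yellow flap, 6 x 166 x 128 mm, origin on the hinge line, z up the panel (away from the hinge), -x its front
- eye (a point): centre of the steel ring eye on the flap's front near the top, at (-35, 0, 112) mm in the panel's frame, 32 mm before its face. Ring of 6 mm wire, 24 mm inside, 36 mm outside, its axis along the panel's z: level when the flap is shut; its front edge stands higher when the flap leans back
- strap: steel clamping strap, 36 x 100 x 16 mm, bystander on the bench in front of the chute; origin centre of underside
- step_block: stepped packing block, 30 x 67 x 55 mm, bystander; origin centre of underside
- nut: steel hexagon nut, 36 x 41 x 29 mm, bystander; origin centre of underside
- tee_bolt: T-slot bolt with nut, 36 x 157 x 30 mm, bystander; origin centre of underside
There are look-alikes about, which are no part of the job. Leave any red look-alike of the rest alone.

How it is judged:
On the way, in this order (a step that is already met when the one before it is completed fails the run):
1. the hook's tip is in the ring eye and bears on it, with the flap still open (distance between hook_mid and eye below 0.02 m and contact force between hook and panel above 1 N and value of joint flap above 0.1 rad), for 0.05 s.
2. with the hook still in the eye the flap is shut and drawn onto its seal with more than 10 N for 0.4 s (distance between hook_mid and eye below 0.02 m and value of joint flap below 0.02 rad and contact force between hook and panel above 10 N), for 0.4 s.
At the end, for the whole second after the job is handed in: The flap is shut (within 0.025 rad, about 3 mm at the eye) and the hook lies at rest in both saddles of its rest, upright and the same way as before: its origin within 25 mm of the seat, its axes within 0.12 rad of the rest's (value of joint flap below 0.025 rad and distance between hook and seat below 0.025 m and angle between hook's own z axis and vertical below 0.12 rad and angle between the x axis of hook and the x axis of rest, either way round below 0.12 rad and linear speed of hook below 0.02 m/s and contact force between hook and rest above 0.3 N); the robot touches nothing.
It fails at once if the hook loads the flap or its eye with more than 25 N (contact force between hook and panel above 25 N).
It fails at once if the robot itself touches the flap (only the hook may) (contact force between any of the fingers, the arm and panel above 0.5 N).
It fails at once if a bystander (strap, stepped block, nut, T-bolt) is shifted by more than 20 mm (distance of any of strap, step_block, nut, tee_bolt from where it was at the start of the episode above 0.02 m).
It also fails if it takes over 70 s, if anything falls off the work surface, if the arm or the gripper's body presses on something with over 40 N, if the wrist force passes 120 N, or if a joint passes its speed limit or range.

## Working session

There is one attempt and no reset: what is moved stays moved. The work goes in short steps, Python scripts to look and compute and a tool call to move; the robot and the scene stay as the last step left them, time stands still between calls to the robot, and variables do not carry over. Pictures are saved under pics/ and viewed, at most 11 in all, crops included, and the job is handed in when it is done.

Besides the shell and the picture viewer there is one more tool, called in YAML: its name, and indented under it one key for each argument. jog_arm: Moves the arm, as the interface text tells. Its arguments: {"type":"object","properties":{"increments":{"type":"array"}},"required":["increments"]}

```bash
mkdir -p pics; cat > h.py <<'E'
import numpy as np, cv2
from scipy.spatial.transform import Rotation as Rn
from workcell import monitor, viewer, job
def obs():
    s=monitor.observe(); q=s['tool_rot']; return s,np.array(s['ee_pos']),Rn.from_quat([q[1],q[2],q[3],q[0]]).as_matrix()
def cloud(p,T=None):
    d=p['depth']; v,u=np.mgrid[0:480,0:640]
    P=np.stack([(u-p['cx'])/p['fx']*d,(v-p['cy'])/p['fy']*d,d],-1)
    if 'R' in p: W=(P-np.array(p['t']))@np.array(p['R'])
    else:
        M=np.array(p['mount']); W=(P@M[:3,:3].T+M[:3,3])@T[1].T+T[0]
    W[d==0]=np.nan; return W
E
python3 - <<'E'
from h import *
s,p,R=obs(); print(s['time_s'],p,R.round(3).tolist(),s['wrist_force'])
ims=[]
for n in ['scene','top']:
    c=viewer.camera(n); W=cloud(c); np.savez(f'/tmp/{n}.npz',W=W,f=c['frame']); ims.append(c['frame'])
    cv2.imwrite(f'pics/{n}.png',c['frame'])
    for l in ['hook','rest','chute','panel','eye','strap','step_block','nut','tee_bolt']:
        for r in viewer.cut_out(c,l)[:3]:
            m=r['mask']; q=W[m]; q=q[~np.isnan(q[:,0])]
            if len(q): print(n,l,round(r['conf'],2),np.round(r['at']),m.sum(),np.median(q,0).round(3),np.percentile(q,3,0).round(3),np.percentile(q,97,0).round(3))
E
```

```text
0.0 [ 0.1823397  -0.46485348  0.22440898] [[0.931, 0.365, -0.001], [0.365, -0.931, 0.002], [0.0, -0.002, -1.0]] [-0.25491896  0.58871737 -0.75596309]
scene hook 0.79 [330. 228.] 451 [ 0.497 -0.226  0.077] [ 0.488 -0.312  0.057] [ 0.513 -0.066  0.088]
scene hook 0.71 [149. 305.] 12276 [0.436 0.309 0.131] [0.423 0.203 0.004] [0.628 0.384 0.218]
scene rest 0.7 [324. 247.] 1253 [ 0.495 -0.216  0.007] [ 0.471 -0.311  0.   ] [ 0.53  -0.129  0.086]
scene rest 0.58 [462. 266.] 311 [ 0.147 -0.364  0.057] [ 0.122 -0.433 -0.003] [ 0.188 -0.35   0.094]
scene chute 0.92 [151. 304.] 12144 [0.436 0.309 0.132] [0.423 0.208 0.006] [0.628 0.384 0.218]
scene chute 0.25 [324. 248.] 1230 [ 0.496 -0.211  0.007] [ 0.472 -0.309  0.001] [ 0.528 -0.129  0.086]
scene panel 0.77 [152. 266.] 433 [0.533 0.284 0.188] [0.482 0.237 0.12 ] [0.612 0.296 0.201]
scene eye 0.57 [281. 296.] 241 [0.411 0.012 0.019] [ 0.4   -0.006 -0.002] [0.432 0.027 0.029]
scene eye 0.56 [154. 265.] 493 [0.538 0.282 0.188] [0.477 0.214 0.113] [0.626 0.297 0.201]
scene eye 0.2 [152. 304.] 12056 [0.436 0.309 0.133] [0.423 0.209 0.007] [0.62
[... 1167 characters left out ...]
 0.232 -0.195  0.095]
top rest 0.28 [381. 199.] 731 [ 0.505 -0.229  0.083] [ 0.493 -0.325  0.009] [ 0.519 -0.072  0.09 ]
top chute 0.57 [143. 186.] 12194 [0.535 0.276 0.124] [0.432 0.181 0.019] [0.628 0.378 0.221]
top panel 0.97 [156. 187.] 3622 [0.531 0.257 0.148] [0.456 0.221 0.083] [0.607 0.289 0.196]
top eye 0.64 [157. 184.] 3663 [0.531 0.257 0.149] [0.456 0.221 0.084] [0.608 0.289 0.197]
top step_block 0.76 [426. 151.] 415 [ 0.622 -0.363  0.036] [ 0.611 -0.405  0.003] [ 0.64  -0.341  0.058]
top nut 0.48 [378. 200.] 835 [ 0.505 -0.228  0.082] [ 0.492 -0.326  0.003] [ 0.521 -0.074  0.09 ]
top tee_bolt 0.7 [322. 263.] 544 [ 0.36  -0.099  0.022] [ 0.345 -0.177 -0.003] [ 0.372 -0.032  0.032]
```

View pics/top.png

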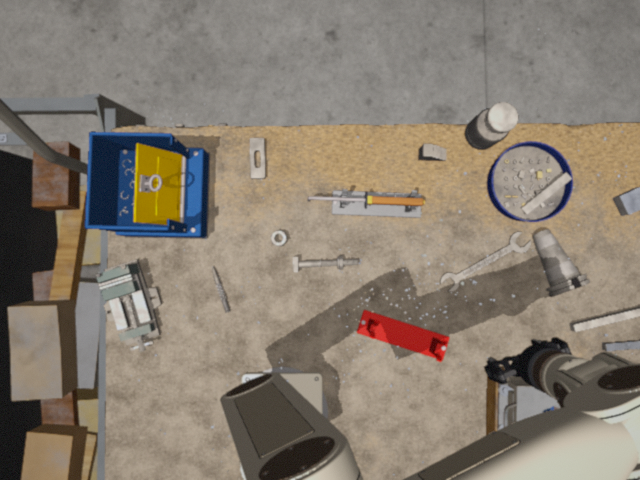

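View pics/scene.png

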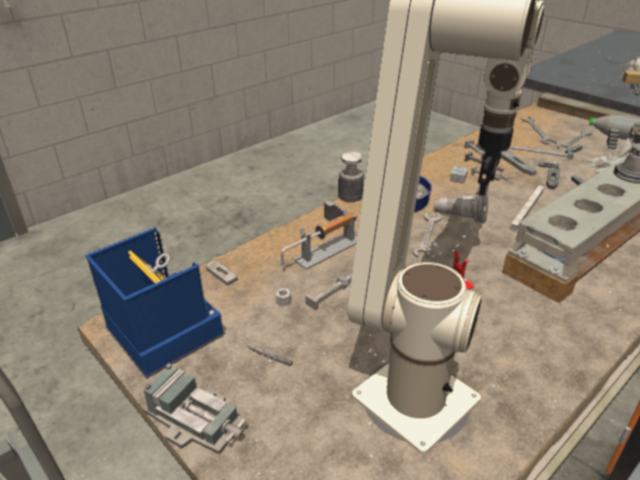

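```bash
python3 - <<'E'
from h import *
for n in ['top','scene']:
    z=np.load(f'/tmp/{n}.npz'); W=z['W']; f=z['f']
    hsv=cv2.cvtColor(f,cv2.COLOR_BGR2HSV)
    def box(m,t):
        q=W[m]; print(n,t,len(q), cv2.minAreaRect(q[:,:2].astype(np.float32)) if len(q)>3 else '', q.mean(0).round(4), q.min(0).round(3),q.max(0).round(3))
    x,y,zz=W[...,0],W[...,1],W[...,2]
    # chute: blue top rims
    b=(y>0.12)&(zz>0.212)&(zz<0.23); box(b,'rim')
    ye=(hsv[...,0]>15)&(hsv[...,0]<35)&(hsv[...,1]>120)&(y>0.15)&(zz>0.07); 
    q=W[ye]
    if len(q)>20:
        for _ in range(3):
            c=q.mean(0); u,s,vt=np.linalg.svd(q-c,full_matrices=False); d=(q-c)@vt[2]; q=q[abs(d)<0.004]
        print(n,'panel',len(q),c,vt.round(3).tolist(),s, q.min(0),q.max(0))
    h=(x>0.47)&(x<0.55)&(y<0.0)&(y>-0.36)
    box(h&(zz>0.068)&(zz<0.105),'hook/saddle'); box(h&(zz>0.004)&(zz<0.012),'plate')
    # hook axis points
    k=h&(zz>0.07)&(zz<0.095)
    q=W[k]
    for a in np.arange(-0.35,-0.03,0.02):
        w=q[(q[:,1]>a)&(q[:,1]<=a+.02)]
        if len(w): print(round(a+.01,3),len(w),w.mean(0).round(4),w.max(0).round(4),w.min(0).round(4))
E
```

```text
top rim 1091 ((0.5329755544662476, 0.2972561717033386), (0.17084695398807526, 0.2005235105752945), 88.32239532470703) [0.5327 0.3226 0.2196] [0.432 0.209 0.212] [0.636 0.385 0.226]
top panel 2944 [0.53227528 0.25871073 0.1474343 ] [[-0.996, 0.063, 0.061], [0.084, 0.522, 0.849], [-0.022, -0.851, 0.525]] [2.66976329 1.98287015 0.0890259 ] [0.44891256 0.22069538 0.08759644] [0.61536348 0.29325377 0.19975924]
top hook/saddle 860 ((0.5081133842468262, -0.20236465334892273), (0.2700028717517853, 0.04818480834364891), 85.82514953613281) [ 0.5042 -0.2264  0.0838] [ 0.476 -0.337  0.068] [ 0.527 -0.067  0.105]
top plate 1235 ((0.5080292820930481, -0.17410704493522644), (0.07800030708312988, 0.3420565724372864), 0.917441189289093) [ 0.5    -0.2231  0.0077] [ 0.47  -0.345  0.004] [ 0.549 -0.003  0.012]
-0.34 15 [ 0.4985 -0.3333  0.0814] [ 0.5046 -0.3301  0.0858] [ 0.493  -0.3367  0.0757]
-0.32 88 [ 0.5005 -0.3182  0.0854] [ 0.5219 -0.3102  0.095 ] [ 0.476  -0.3291  0.0778]
-0.3 110 [ 0.501  -0.302   0.0846] [ 0.5245 -0.29    0.0944] [ 0.4761 -0.31    0.0703]
-0.28 71 [ 0.5014 -0.2795  0.0854] [ 
[... 2406 characters left out ...]
0.0705]
-0.2 71 [ 0.5017 -0.1989  0.0805] [ 0.5242 -0.1903  0.0941] [ 0.4804 -0.2092  0.0702]
-0.18 16 [ 0.5029 -0.1801  0.0748] [ 0.5078 -0.1719  0.0795] [ 0.4973 -0.1899  0.0705]
-0.16 28 [ 0.5073 -0.1552  0.0813] [ 0.5213 -0.1503  0.0929] [ 0.4906 -0.1684  0.0729]
-0.14 68 [ 0.505  -0.1431  0.0805] [ 0.5245 -0.1312  0.0949] [ 0.4885 -0.1497  0.0705]
-0.12 18 [ 0.5055 -0.1196  0.075 ] [ 0.513  -0.1101  0.0783] [ 0.4983 -0.1273  0.0709]
-0.1 22 [ 0.5059 -0.0989  0.0751] [ 0.5116 -0.09    0.0801] [ 0.4997 -0.1098  0.071 ]
-0.08 18 [ 0.5072 -0.0783  0.0745] [ 0.5106 -0.0703  0.0806] [ 0.5018 -0.0887  0.0701]
-0.06 3 [ 0.5089 -0.0666  0.073 ] [ 0.5106 -0.0657  0.0751] [ 0.5077 -0.0674  0.0715]
```

The top view shows the blue chute at (86–208, 132–238), opening to the right (world -y), with the ring at about (150, 183). The grey rest with the hook is at (309–425, 200), tip towards the chute. The red look-alike is at (405, 335), strap (258, 158), nut (280, 238), T-bolt (325, 262) and block (433, 152). The scene view agrees.

```bash
cat >> h.py <<'E'
def plan(pos,xdir):
    """shift and turn in tool axes to TCP pos, tool x along xdir, tool z down"""
    s,p,R=obs(); x=np.array(xdir,float); x/=np.linalg.norm(x); z=np.array([0,0,-1.]); T=np.stack([x,np.cross(z,x),z],1)
    print('t',round(s['time_s'],2),'p',p.round(4),'x',R[:,0].round(4),'z',R[:,2].round(4),'F',np.round(s['wrist_force'],2),'w',round(s['width'],3),'ff',np.round(s['finger_force'],1))
    print('shift',(R.T@(np.array(pos)-p)).round(4),'turn',Rn.from_matrix(R.T@T).as_rotvec().round(4))
E
python3 -c "
from h import *
plan([.503,-.25,.20],[.05,1,0])"
```

```text
t 1.0 p [ 0.1826 -0.4655  0.2253] x [ 0.9309  0.3652 -0.    ] z [-0. -0. -1.] F [ 0.01 -0.44  0.06] w 1.001 ff 0.0
shift [ 0.377  -0.0836  0.0253] turn [-0.     0.    -1.147]
```

jog_arm:
  increments:
    - [[0.085,0.377,-0.084,0.0,0,0,-1.147],[0.085,0.377,-0.084,0.0,0,0,-1.147],[0.085,0.377,-0.084,0.0,0,0,-1.147],[0.085,0.377,-0.084,0.0,0,0,-1.147],[0.085,0.377,-0.084,0.0,0,0,-1.147],[0.085,0.377,-0.084,0.0,0,0,-1.147],[0.085,0.377,-0.084,0.025,0,0,-1.147],[0.085,0.377,-0.084,0.025,0,0,-1.147],[0.085,0.377,-0.084,0.025,0,0,-1.147],[0.085,0.377,-0.084,0.025,0,0,-1.147]]

```text
time_s: 1.83
ee_pos: [0.5065, -0.2459, 0.1988]
tool_rot: [-0.0, 0.721, 0.693, 0.001]
wrist_force: [0.1, -0.6, 0.5]
width: 0.996
finger_force: 0.0
```

jog_arm:
  increments:
    - [[0.085,0,0,0,0,0,0],[0.085,0,0,0,0,0,0],[0.085,0,0,0,0,0,0]]

```text
time_s: 2.08
ee_pos: [0.502, -0.2503, 0.2005]
tool_rot: [-0.0, 0.725, 0.689, -0.0]
wrist_force: [-0.6, -0.3, 0.5]
width: 0.993
finger_force: 0.0
```

```bash
python3 - <<'E'
from h import *
plan([.503,-.25,.075],[.05,1,0])
s,p,R=obs(); c=viewer.camera('wrist'); W=cloud(c,(p,R)); f=c['frame']; cv2.imwrite('pics/w1.png',f); np.savez('/tmp/w1.npz',W=W,f=f)
x,y,z=W[...,0],W[...,1],W[...,2]
print(np.nanmin(W,(0,1)),np.nanmax(W,(0,1)))
hsv=cv2.cvtColor(f,cv2.COLOR_BGR2HSV)
k=(z>0.076)&(z<0.09)&(abs(x-.505)<.03)
for a in np.arange(-.36,-.04,.02):
    q=W[k&(y>a)&(y<=a+.02)]
    if len(q): print(round(a+.01,3),len(q),q.min(0).round(4),q.max(0).round(4),q.mean(0).round(4))
k=(z>0.0905)&(z<0.11)&(abs(x-.505)<.04)
for lo,hi in [(-.36,-.28),(-.23,-.18),(-.18,-.12)]:
    q=W[k&(y>lo)&(y<hi)]
    if len(q): print('tops',len(q),q.min(0).round(4),q.max(0).round(4),q.mean(0).round(4))
E
```

```text
t 2.08 p [ 0.502  -0.2503  0.2005] x [ 5.170e-02  9.987e-01 -4.000e-04] z [-6.e-04 -3.e-04 -1.e+00] F [-0.58 -0.3   0.45] w 0.993 ff 0.0
shift [0.0004 0.001  0.1255] turn [-0.0006  0.0004 -0.0018]
[ 0.10536846 -1.71979691 -0.86022998] [1.73479957 0.13296934 0.30805286]
-0.33 291 [ 0.4905 -0.3376  0.0792] [ 0.5083 -0.32    0.0888] [ 0.4994 -0.3265  0.0866]
-0.31 737 [ 0.4802 -0.3199  0.0761] [ 0.5207 -0.3     0.09  ] [ 0.5005 -0.3091  0.0863]
-0.29 521 [ 0.4923 -0.2999  0.0827] [ 0.51   -0.28    0.0893] [ 0.5011 -0.2898  0.0871]
-0.27 556 [ 0.4927 -0.28    0.0827] [ 0.5108 -0.26    0.0896] [ 0.5018 -0.2699  0.087 ]
-0.25 590 [ 0.4938 -0.26    0.0822] [ 0.5124 -0.24    0.0893] [ 0.5029 -0.2498  0.0871]
-0.23 635 [ 0.4949 -0.2399  0.0828] [ 0.5132 -0.22    0.0896] [ 0.5042 -0.2299  0.0871]
-0.21 609 [ 0.4844 -0.22    0.0768] [ 0.5261 -0.2     0.0899] [ 0.5056 -0.2108  0.0874]
-0.19 361 [ 0.4852 -0.2     0.0766] [ 0.5133 -0.18    0.0899] [ 0.5044 -0.1912  0.0804]
-0.17 325 [ 0.5027 -0.18    0.0768] [ 0.5108 -0.16    0.0833] [ 0.5067 -0.17    0.0799]
-0.15 389 [ 0.4944 -0.1598  0.0763] [ 0.5205 -0.1402  0.09  ] [ 0.5077 -0.1504  0.0806]
-0.13 361 [ 0.5048 -0.1398  0.0767] [ 0.5126 -0.12    0.083 ] [ 0.5087 -0.1298  0.0799]
-0.11 405 [ 0.5052 -0.12    0.0763] [ 0.5136 -0.1     0.0831] [ 0.5094 -0.1099  0.0798]
-0.09 32 [ 0.5063 -0.0999  0.0771] [ 0.5136 -0.0981  0.0813] [ 0.5096 -0.0992  0.0795]
tops 342 [ 0.4757 -0.3167  0.0905] [ 0.5249 -0.3022  0.0997] [ 0.5004 -0.3088  0.0955]
tops 263 [ 0.4896 -0.204   0.0905] [ 0.5207 -0.1991  0.0987] [ 0.5053 -0.2013  0.0949]
tops 811 [ 0.487  -0.1571  0.0905] [ 0.528  -0.1436  0.107 ] [ 0.5076 -0.1504  0.1003]
```

View pics/w1.png

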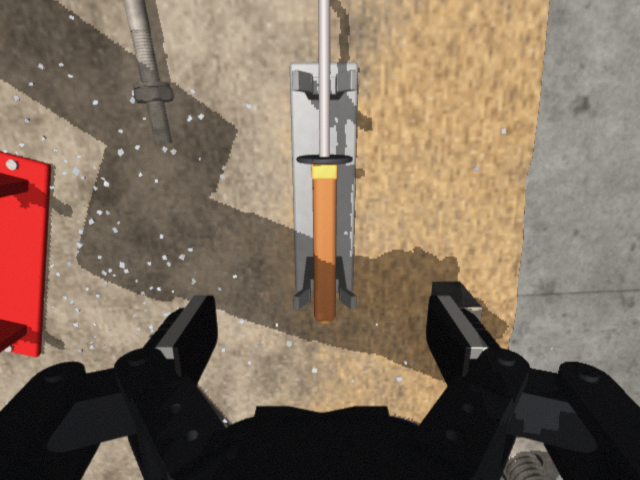

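The wrist view shows the handle at column 325 (rows 165–320), centred between the fingers. I'll descend and grip.

jog_arm:
  increments:
    - [[0.085,0.001,0.001,0.04,0,0,0],[0.085,0.001,0.001,0.08,0,0,0.003],[0.085,0.001,0.001,0.11,0,0,0.003],[0.085,0.001,0.001,0.125,0,0,0.003],[0.085,0.001,0.001,0.125,0,0,0.003],[0.04,0.001,0.001,0.125,0,0,0.003],[0.0,0.001,0.001,0.125,0,0,0.003],[0.0,0.001,0.001,0.125,0,0,0.003],[0.0,0.001,0.001,0.125,0,0,0.003],[0.0,0.001,0.001,0.125,0,0,0.003]]

```text
time_s: 2.97
ee_pos: [0.5048, -0.2492, 0.0768]
tool_rot: [0.001, 0.726, 0.688, 0.0]
wrist_force: [-0.0, 0.5, 0.5]
width: 0.292
finger_force: 0.0
```

jog_arm:
  increments:
    - [[0.0,0,0,0,0,0,0],[0.0,0,0,0,0,0,0],[0.0,0,0,0,0,0,0],[0.0,0,0,0,0,0,0]]

```text
time_s: 3.3
ee_pos: [0.5046, -0.249, 0.0767]
tool_rot: [0.001, 0.726, 0.688, 0.0]
wrist_force: [-0.5, -1.1, 5.8]
width: 0.176
finger_force: 58.6
```

jog_arm:
  increments:
    - [[0.0,0,0,-0.01,0,0,0],[0.0,0,0,-0.03,0,0,0],[0.0,0,0,-0.06,0,0,0],[0.0,0,0,-0.09,0,0,0],[0.0,0,0,-0.12,0,0,0],[0.0,0,0,-0.15,0,0,0],[0.0,0,0,-0.18,0,0,0],[0.0,0,0,-0.205,0,0,0],[0.0,0,0,-0.22,0,0,0],[0.0,0,0,-0.22,0,0,0]]

```text
time_s: 4.13
ee_pos: [0.5054, -0.2493, 0.2998]
tool_rot: [0.004, 0.726, 0.688, 0.001]
wrist_force: [-0.1, -0.2, -1.8]
width: 0.172
finger_force: 58.8
```

jog_arm:
  increments:
    - [[0.0,0.02,0,0,0,0,0],[0.0,0.05,0,0,0,0,0],[0.0,0.085,0,0,0,0,0],[0.0,0.12,0,0,0,0,0],[0.0,0.155,0,0,0,0,0],[0.0,0.19,0,0,0,0,0],[0.0,0.225,0,0,0,0,0],[0.0,0.255,0,0,0,0,0],[0.0,0.275,0,0,0,0,0],[0.0,0.28,0,0,0,0,0]]

```text
time_s: 4.97
ee_pos: [0.5178, 0.0343, 0.2936]
tool_rot: [-0.001, 0.724, 0.69, -0.001]
wrist_force: [0.8, -1.8, -1.8]
width: 0.179
finger_force: 58.8
```

```bash
python3 - <<'E'
from h import *
plan([.526,.0705,.30],[.047,1,0])
s,p,R=obs(); ims=[]
for n in ['wrist','top','scene']:
    c=viewer.camera(n); W=cloud(c,(p,R)); f=c['frame']; np.savez(f'/tmp/{n}2.npz',W=W,f=f); 
    if n=='top': f=cv2.resize(f[100:260,70:310],None,fx=2.6667,fy=2.6667,interpolation=2)
    if n=='scene': f=cv2.resize(f[170:350,70:310],None,fx=2.6667,fy=2.6667,interpolation=2)
    ims.append(f)
w=cv2.resize(ims[0],(400,300)); t=cv2.resize(ims[1],(400,267)); sc=cv2.resize(ims[2],(400,300))
o=np.zeros((570,800,3),np.uint8); o[:300,:400]=w; o[:300,400:]=sc; o[300:567,:400]=t
cv2.imwrite('pics/c2.png',o)
E
```

```text
t 4.97 p [0.5178 0.0343 0.2936] x [4.840e-02 9.988e-01 8.000e-04] z [-0.0031  0.001  -1.    ] F [ 0.82 -1.75 -1.83] w 0.179 ff 58.8
shift [ 0.0366  0.0064 -0.0064] turn [-0.0032 -0.0008 -0.0015]
```

View pics/c2.png

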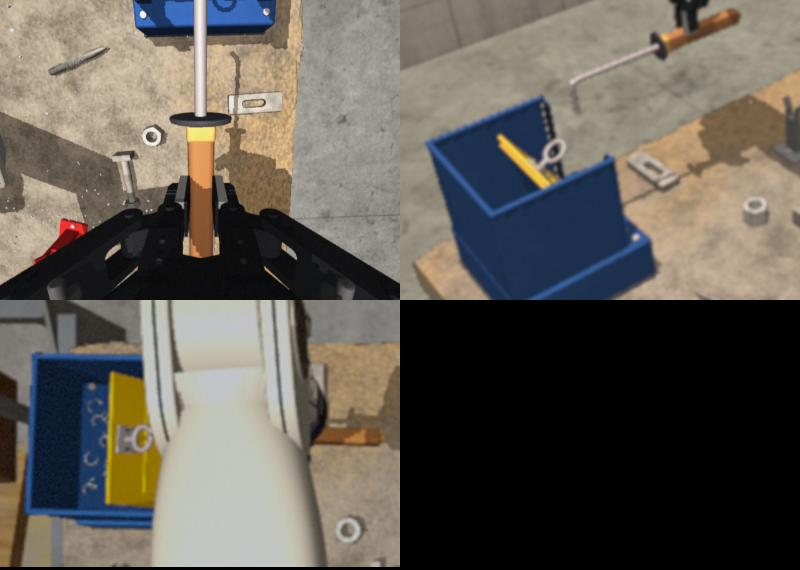

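The mosaic's scene view (top right) shows the hook level with its tip at about (575, 105) and the ring at (553, 152). The top view has the ring at (145, 438). Next I'll measure the ring and the hook tip.

```bash
python3 - <<'E'
from h import *
e0=np.array([.534,.2505,.1937]); th=.553
n=np.array([0.025,np.sin(th),np.cos(th)])
for nm in ['top','top2','scene','scene2']:
    z=np.load(f'/tmp/{nm}.npz'); W=z['W']; hsv=cv2.cvtColor(z['f'],cv2.COLOR_BGR2HSV)
    d=W-e0; k=(np.linalg.norm(d,axis=-1)<.03)&(hsv[...,1]<90)&(abs(d@n)<.008)
    v,u=np.nonzero(k); q=W[k]
    print(nm,len(q),q.min(0).round(4),q.max(0).round(4),'mid',((q.min(0)+q.max(0))/2).round(4),'px',u.min(),u.max(),v.min(),v.max(), 'dn',np.mean((q-e0)@n).round(4))
z=np.load('/tmp/scene2.npz'); W=z['W']; hsv=cv2.cvtColor(z['f'],cv2.COLOR_BGR2HSV)
k=(W[...,1]<.25)&(W[...,1]>.10)&(W[...,2]>.225)&(W[...,2]<.33)&(abs(W[...,0]-.525)<.04)&(hsv[...,1]<110)
q=W[k]
for a in np.arange(.11,.23,.01):
    w=q[(q[:,1]>a)&(q[:,1]<=a+.01)]
    if len(w): print(round(a,2),len(w),np.median(w,0).round(4),w.min(0).round(4),w.max(0).round(4))
z=np.load('/tmp/wrist2.npz'); W=z['W']; k=(abs(W[...,0]-.525)<.03)&(W[...,2]>.28)&(W[...,2]<.31)&(W[...,1]>.09)
q=W[k]
for a in np.arange(.09,.23,.02):
    w=q[(q[:,1]>a)&(q[:,1]<=a+.02)]
    if len(w): print('wrist',round(a,2),len(w),np.median(w,0).round(4))
E
```

```text
top 159 [0.5147 0.2344 0.1726] [0.5493 0.2787 0.2078] mid [0.532  0.2566 0.1902] px 143 161 174 190 dn 0.0017
top2 146 [0.5147 0.2346 0.1729] [0.5483 0.2772 0.2074] mid [0.5315 0.2559 0.1902] px 144 161 174 190 dn 0.0018
scene 116 [0.5073 0.2363 0.1766] [0.5459 0.2766 0.2041] mid [0.5266 0.2564 0.1904] px 151 169 254 270 dn 0.0011
scene2 116 [0.511  0.2375 0.1778] [0.5472 0.2767 0.2053] mid [0.5291 0.2571 0.1915] px 151 169 254 270 dn 0.001
0.11 15 [0.5179 0.1145 0.2897] [0.5144 0.1115 0.2855] [0.5209 0.1194 0.2944]
0.12 15 [0.5166 0.1242 0.2899] [0.5139 0.1209 0.2878] [0.5253 0.1298 0.2943]
0.13 15 [0.5184 0.135  0.2894] [0.5142 0.1304 0.2853] [0.5235 0.1389 0.2932]
0.14 17 [0.5188 0.1452 0.2902] [0.5153 0.1408 0.2849] [0.5223 0.1491 0.2924]
0.15 14 [0.5201 0.1541 0.2902] [0.5156 0.1505 0.2855] [0.5238 0.1593 0.2933]
0.16 18 [0.5199 0.1642 0.2896] [0.5166 0.1601 0.2849] [0.524  0.1698 0.293 ]
0.17 14 [0.5201 0.174  0.2897] [0.5178 0.1709 0.2845] [0.5272 0.1796 0.2927]
0.18 17 [0.5211 0.1851 0.2899] [0.5158 0.1809 0.2836] [0.5266 0.1889 0.2932]
0.19 18 [0.5215 0.1948 0.2891] [0.5177 0.1902 0.2851] [0.5263 0.1997 0.2923]
0.2 19 [0.5219 0.2049 0.2874] [0.5184 0.2002 0.2513] [0.5256 0.21   0.2914]
0.21 70 [0.5205 0.2145 0.266 ] [0.5162 0.2102 0.2403] [0.5271 0.2183 0.2886]
wrist 0.09 1022 [0.5197 0.1003 0.2957]
wrist 0.11 1130 [0.5206 0.1203 0.2954]
wrist 0.13 1266 [0.5214 0.1403 0.2951]
wrist 0.15 74 [0.5216 0.1506 0.2947]
```

jog_arm:
  increments:
    - [[0.0,0.015,0.002,0,0,0,0],[0.0,0.03,0.004,0,0,0,0],[0.0,0.036,0.005,0,0,0,0],[0.0,0.036,0.005,0,0,0,0],[0.0,0.036,0.005,0,0,0,0],[0.0,0.036,0.005,0,0,0,0]]

```text
time_s: 5.62
ee_pos: [0.5255, 0.0654, 0.2951]
tool_rot: [0.0, 0.726, 0.688, -0.0]
wrist_force: [0.6, 0.1, -2.6]
width: 0.172
finger_force: 58.8
```

```bash
python3 - <<'E'
from h import *
plan([.5248,.0708,.2225],[.047,1,0])
c=viewer.camera('scene'); W=cloud(c); hsv=cv2.cvtColor(c['frame'],cv2.COLOR_BGR2HSV)
k=(W[...,1]<.27)&(W[...,1]>.12)&(W[...,2]>.225)&(W[...,2]<.33)&(abs(W[...,0]-.525)<.04)&(hsv[...,1]<110)
q=W[k]
for lo,hi in [(.225,.276),(.276,.33)]:
    w=q[(q[:,2]>lo)&(q[:,2]<hi)]; print(len(w),np.median(w,0).round(4),w.min(0).round(4),w.max(0).round(4))
cv2.imwrite('pics/s3.png',cv2.resize(c['frame'][190:310,90:250],(800,600),interpolation=2))
E
```

```text
t 5.62 p [0.5255 0.0654 0.2951] x [ 5.430e-02  9.985e-01 -7.000e-04] z [-5.e-04 -7.e-04 -1.e+00] F [ 0.61  0.09 -2.56] w 0.172 ff 58.8
shift [ 0.0054 -0.001   0.0726] turn [-0.0005  0.0007 -0.0074]
53 [0.5292 0.2475 0.2575] [0.5227 0.2422 0.2412] [0.5339 0.2511 0.2754]
225 [0.527  0.1911 0.2909] [0.5205 0.1211 0.2763] [0.535  0.2504 0.2961]
```

View pics/s3.png

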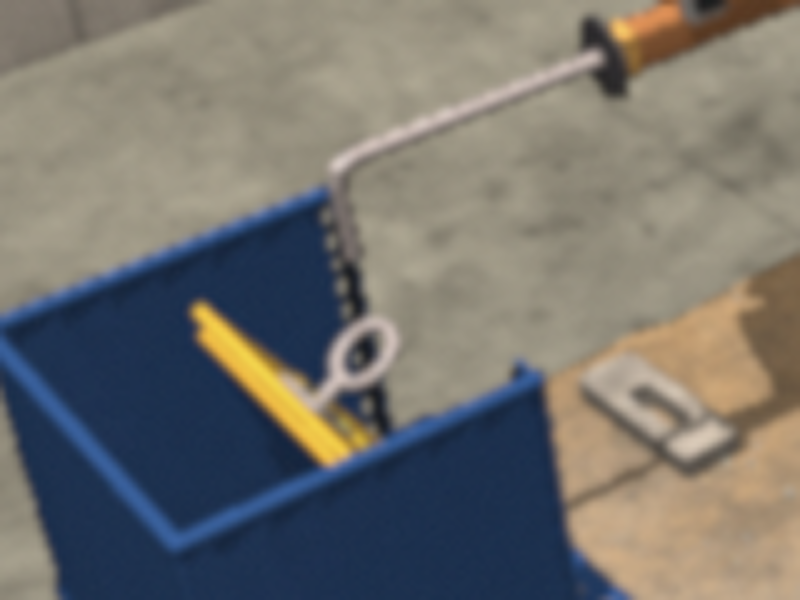

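The close-up shows the tip pointing down at (350, 262), straight above the ring centre (363, 353). A small forward correction, then lower in stages.

jog_arm:
  increments:
    - [[0.0,0.005,-0.001,0.0,0,0,0],[0.0,0.005,-0.001,0.01,0,0,0],[0.0,0.005,-0.001,0.02,0,0,0],[0.0,0.005,-0.001,0.03,0,0,0],[0.0,0.005,-0.001,0.038,0,0,0],[0.0,0.005,-0.001,0.045,0,0,0],[0.0,0.005,-0.001,0.045,0,0,0],[0.0,0.005,-0.001,0.045,0,0,0]]

```text
time_s: 6.33
ee_pos: [0.5247, 0.0716, 0.2501]
tool_rot: [-0.0, 0.726, 0.688, -0.0]
wrist_force: [-0.4, -0.1, -1.3]
width: 0.178
finger_force: 58.8
```

```bash
python3 - <<'E'
from h import *
plan([.5258,.0708,.2225],[.05,1,0])
c=viewer.camera('scene')
cv2.imwrite('pics/s4.png',cv2.resize(c['frame'][210:300,110:230],(800,600),interpolation=2))
E
```

```text
t 6.33 p [0.5247 0.0716 0.2501] x [ 5.310e-02  9.986e-01 -1.000e-04] z [-7.e-04 -1.e-04 -1.e+00] F [-0.42 -0.07 -1.29] w 0.178 ff 58.8
shift [-0.0008  0.0012  0.0276] turn [-0.0007  0.0001 -0.0032]
```

View pics/s4.png

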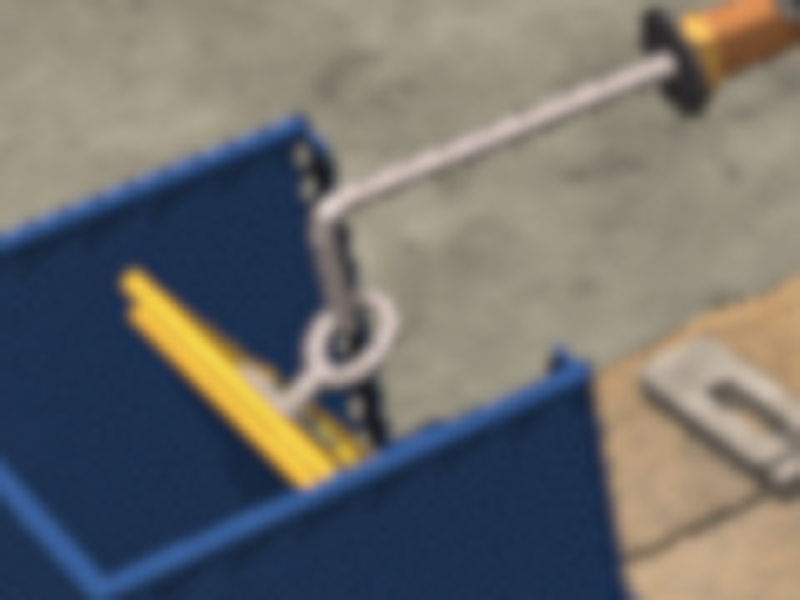

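The tip end at (345, 312) is over the ring opening centred at (351, 340), with no contact force. I'll lower it fully.

jog_arm:
  increments:
    - [[0.0,0,0.0005,0.006,0,0,0],[0.0,0,0.001,0.012,0,0,0],[0.0,0,0.001,0.018,0,0,0],[0.0,0,0.001,0.024,0,0,0],[0.0,0,0.001,0.027,0,0,0],[0.0,0,0.001,0.027,0,0,0],[0.0,0,0.001,0.027,0,0,0]]

```text
time_s: 6.97
ee_pos: [0.5257, 0.0716, 0.223]
tool_rot: [-0.0, 0.726, 0.688, -0.0]
wrist_force: [0.2, 0.0, -1.5]
width: 0.179
finger_force: 58.8
```

```bash
python3 - <<'E'
from h import *
plan([.5258,.0708,.2225],[.05,1,0])
c=viewer.camera('scene')
cv2.imwrite('pics/s5.png',cv2.resize(c['frame'][210:300,110:230],(800,600),interpolation=2))
E
```

```text
t 6.97 p [0.5257 0.0716 0.223 ] x [ 5.300e-02  9.986e-01 -1.000e-04] z [-7.e-04 -1.e-04 -1.e+00] F [ 0.17  0.05 -1.52] w 0.179 ff 58.8
shift [-0.0008  0.0001  0.0005] turn [-0.0007  0.0001 -0.003 ]
```

View pics/s5.png

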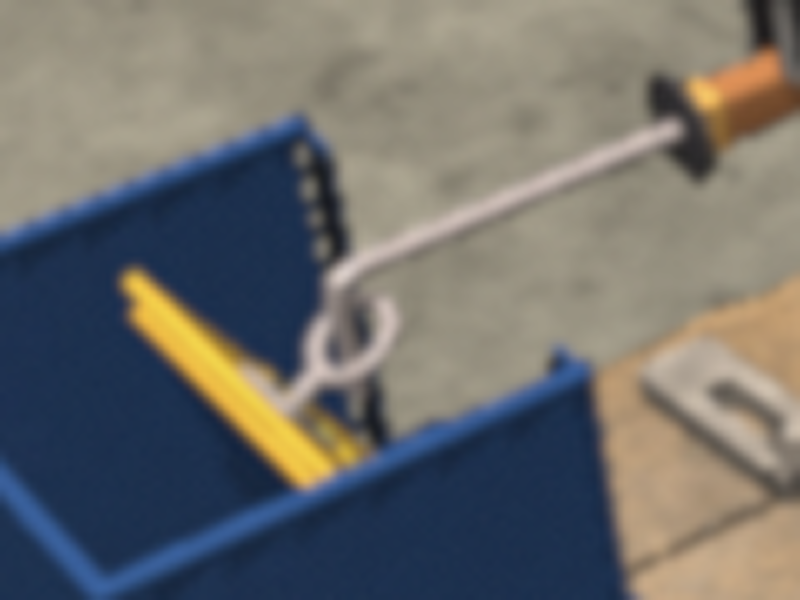

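The tip passes through the ring and shows below it at (355, 400). I'll start the pull gently.

jog_arm:
  increments:
    - [[0.0,-0.003,0,0,0,0,0],[0.0,-0.006,0,0,0,0,0],[0.0,-0.008,0,0,0,0,0],[0.0,-0.01,0,0,0,0,0],[0.0,-0.012,0,0,0,0,0],[0.0,-0.014,0,0,0,0,0],[0.0,-0.016,0,0,0,0,0],[0.0,-0.018,0,0,0,0,0],[0.0,-0.02,0,0,0,0,0],[0.0,-0.022,0,0,0,0,0]]

```text
time_s: 7.85
ee_pos: [0.5248, 0.0495, 0.2233]
tool_rot: [-0.0, 0.726, 0.688, 0.0]
wrist_force: [-0.2, 3.4, -2.6]
width: 0.176
finger_force: 58.7
```

jog_arm:
  increments:
    - [[0.0,-0.003,0,0,0,0,0],[0.0,-0.006,0,0,0,0,0],[0.0,-0.009,0,0,0,0,0],[0.0,-0.012,0,0,0,0,0],[0.0,-0.015,0,0,0,0,0],[0.0,-0.018,0,0,0,0,0],[0.0,-0.021,0,0,0,0,0],[0.0,-0.024,0,0,0,0,0],[0.0,-0.027,0,0,0,0,0],[0.0,-0.03,0,0,0,0,0]]

```text
time_s: 8.68
ee_pos: [0.5231, 0.0194, 0.2232]
tool_rot: [-0.0, 0.726, 0.688, -0.0]
wrist_force: [0.6, 3.8, -2.5]
width: 0.178
finger_force: 58.7
```

```bash
python3 - <<'E'
from h import *
plan([.5248,0,.223],[.05,1,0])
c=viewer.camera('scene'); W=cloud(c); hsv=cv2.cvtColor(c['frame'],cv2.COLOR_BGR2HSV)
m=(hsv[...,0]>15)&(hsv[...,0]<35)&(hsv[...,1]>120)&(W[...,1]>.13)&(W[...,2]>.1)&(W[...,0]>.42)
q=W[m]; q=q[q[:,2]>q[:,2].max()-.008]; print('panel top',np.median(q,0),q.min(0),q.max(0))
E
```

```text
t 8.68 p [0.5231 0.0194 0.2232] x [ 5.310e-02  9.986e-01 -1.000e-04] z [-2.e-04 -1.e-04 -1.e+00] F [ 0.61  3.85 -2.49] w 0.178 ff 58.7
shift [-0.0192  0.0027  0.0002] turn [-0.0002  0.0001 -0.0031]
panel top [0.52695674 0.2474038  0.20947748] [0.44910397 0.2415616  0.20573298] [0.61089565 0.25520985 0.21367795]
```

jog_arm:
  increments:
    - [[0.0,-0.002,0,0,0,0,0],[0.0,-0.004,0,0,0,0,0],[0.0,-0.006,0,0,0,0,0],[0.0,-0.008,0,0,0,0,0],[0.0,-0.01,0,0,0,0,0],[0.0,-0.0115,0,0,0,0,0],[0.0,-0.0125,0,0,0,0,0],[0.0,-0.0135,0,0,0,0,0],[0.0,-0.014,0,0,0,0,0]]

```text
time_s: 9.48
ee_pos: [0.5224, 0.0056, 0.2232]
tool_rot: [-0.0, 0.726, 0.688, -0.0]
wrist_force: [0.9, 3.1, -3.7]
width: 0.177
finger_force: 58.6
```

```bash
python3 - <<'E'
from h import *
plan([.5248,0,.223],[.05,1,0])
c=viewer.camera('scene'); W=cloud(c); hsv=cv2.cvtColor(c['frame'],cv2.COLOR_BGR2HSV)
m=(hsv[...,0]>15)&(hsv[...,0]<35)&(hsv[...,1]>120)&(W[...,1]>.13)&(W[...,2]>.1)&(W[...,0]>.42)
q=W[m]; q=q[q[:,2]>q[:,2].max()-.008]; print('panel top',np.median(q,0),q.min(0),q.max(0))
E
```

```text
t 9.48 p [0.5224 0.0056 0.2232] x [ 0.0531  0.9986 -0.    ] z [-1.e-04 -0.e+00 -1.e+00] F [ 0.92  3.06 -3.66] w 0.177 ff 58.6
shift [-0.0055  0.0027  0.0002] turn [-0.0001  0.     -0.0031]
panel top [0.5220017  0.2319164  0.21021443] [0.44742395 0.21897865 0.20689157] [0.60883365 0.24186633 0.21488896]
```

jog_arm:
  increments:
    - [[0.0,-0.0005,0,0,0,0,0],[0.0,-0.001,0,0,0,0,0],[0.0,-0.0015,0,0,0,0,0],[0.0,-0.002,0,0,0,0,0],[0.0,-0.0025,0,0,0,0,0],[0.0,-0.003,0,0,0,0,0],[0.0,-0.0035,0,0,0,0,0],[0.0,-0.004,0,0,0,0,0]]

```text
time_s: 10.2
ee_pos: [0.5221, 0.0017, 0.2233]
tool_rot: [-0.0, 0.726, 0.688, -0.0]
wrist_force: [0.7, 2.5, -4.1]
width: 0.175
finger_force: 58.6
```

jog_arm:
  increments:
    - [[0.0,-0.0004,0,0,0,0,0],[0.0,-0.0008,0,0,0,0,0],[0.0,-0.0012,0,0,0,0,0]]

```text
time_s: 10.45
ee_pos: [0.5222, 0.0012, 0.2232]
tool_rot: [-0.001, 0.725, 0.688, 0.001]
wrist_force: [1.6, 7.3, -3.9]
width: 0.178
finger_force: 58.6
```

jog_arm:
  increments:
    - [[0.0,-0.0002,0,0,0,0,0],[0.0,-0.0002,0,0,0,0,0]]

```text
time_s: 10.62
ee_pos: [0.5221, 0.0012, 0.2232]
tool_rot: [-0.001, 0.725, 0.688, 0.001]
wrist_force: [0.6, 7.3, -4.0]
width: 0.176
finger_force: 58.6
```

jog_arm:
  increments:
    - [[0.0,-0.0003,0,0,0,0,0],[0.0,-0.0005,0,0,0,0,0],[0.0,-0.0005,0,0,0,0,0]]

```text
time_s: 10.87
ee_pos: [0.5221, 0.0011, 0.2231]
tool_rot: [-0.001, 0.725, 0.688, 0.001]
wrist_force: [1.1, 8.3, -4.5]
width: 0.173
finger_force: 58.7
```

jog_arm:
  increments:
    - [[0.0,-0.0004,0,0,0,0,0],[0.0,-0.0008,0,0,0,0,0],[0.0,-0.0012,0,0,0,0,0],[0.0,-0.0012,0,0,0,0,0]]

```text
time_s: 11.2
ee_pos: [0.5221, 0.001, 0.223]
tool_rot: [-0.002, 0.725, 0.689, 0.002]
wrist_force: [0.6, 10.5, -4.8]
width: 0.172
finger_force: 58.7
```

jog_arm:
  increments:
    - [[0.0,-0.0005,0,0,0,0,0],[0.0,-0.001,0,0,0,0,0],[0.0,-0.0015,0,0,0,0,0],[0.0,-0.002,0,0,0,0,0],[0.0,-0.002,0,0,0,0,0]]

```text
time_s: 11.62
ee_pos: [0.522, 0.0007, 0.2228]
tool_rot: [-0.003, 0.725, 0.689, 0.003]
wrist_force: [2.2, 15.6, -5.3]
width: 0.178
finger_force: 58.7
```

Around 16 N; hold for over a second and check the flap.

jog_arm:
  increments:
    - [[0.0,-0.0001,0,0,0,0,0],[0.0,-0.0001,0,0,0,0,0],[0.0,-0.0001,0,0,0,0,0],[0.0,-0.0001,0,0,0,0,0],[0.0,-0.0001,0,0,0,0,0],[0.0,-0.0001,0,0,0,0,0],[0.0,-0.0001,0,0,0,0,0],[0.0,-0.0001,0,0,0,0,0],[0.0,-0.0001,0,0,0,0,0],[0.0,-0.0001,0,0,0,0,0]]

```text
time_s: 12.45
ee_pos: [0.522, 0.0007, 0.2228]
tool_rot: [-0.003, 0.725, 0.689, 0.003]
wrist_force: [1.7, 15.7, -6.4]
width: 0.179
finger_force: 58.7
```

jog_arm:
  increments:
    - [[0.0,0,0,0,0,0,0],[0.0,0,0,0,0,0,0],[0.0,0,0,0,0,0,0],[0.0,0,0,0,0,0,0],[0.0,0,0,0,0,0,0]]

```text
time_s: 12.87
ee_pos: [0.522, 0.0007, 0.2228]
tool_rot: [-0.003, 0.725, 0.689, 0.003]
wrist_force: [1.6, 15.0, -5.8]
width: 0.178
finger_force: 58.7
```

```bash
python3 - <<'E'
from h import *
plan([.5248,0,.223],[.05,1,0])
c=viewer.camera('scene'); W=cloud(c); hsv=cv2.cvtColor(c['frame'],cv2.COLOR_BGR2HSV)
m=(hsv[...,0]>15)&(hsv[...,0]<35)&(hsv[...,1]>120)&(W[...,1]>.13)&(W[...,2]>.1)&(W[...,0]>.42)
q=W[m]; q=q[q[:,2]>q[:,2].max()-.008]; print('panel top',np.median(q,0),q.min(0),q.max(0))
cv2.imwrite('pics/s6.png',cv2.resize(c['frame'][200:305,120:260],(800,600),interpolation=2))
E
```

```text
t 12.87 p [0.522  0.0007 0.2228] x [0.0503 0.9987 0.0086] z [-5.0e-04  8.7e-03 -1.0e+00] F [ 1.58 14.98 -5.84] w 0.178 ff 58.7
shift [-0.0006  0.0029 -0.0002] turn [-0.0009 -0.0086 -0.0003]
panel top [0.5218419  0.22636369 0.2106071 ] [0.44794599 0.21606378 0.20731172] [0.61330755 0.2359962  0.21529316]
```

View pics/s6.png

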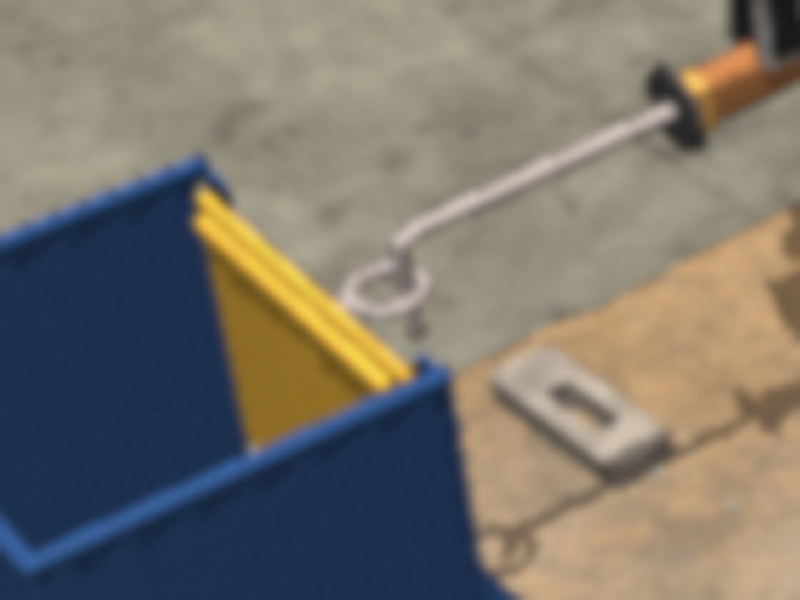

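The flap is upright and shut, with the tip in the ring's front at (410, 290), and about 15.5 N has been held for over 1.5 s. Now I'll relax and centre the tip in the ring.

jog_arm:
  increments:
    - [[0.0,0.001,0,0,0,0,0],[0.0,0.002,0,0,0,0,0],[0.0,0.003,0,0,0,0,0],[0.0,0.004,0,0,0,0,0],[0.0,0.0045,0,0,0,0,0],[0.0,0.005,0,0,0,0,0],[0.0,0.005,0,0,0,0,0]]

```text
time_s: 13.5
ee_pos: [0.5222, 0.0006, 0.2235]
tool_rot: [0.001, 0.726, 0.688, -0.001]
wrist_force: [-0.3, -0.1, -0.9]
width: 0.179
finger_force: 59.6
```

jog_arm:
  increments:
    - [[0.0,0.001,0,0,0,0,0],[0.0,0.002,0,0,0,0,0],[0.0,0.003,0,0,0,0,0],[0.0,0.003,0,0,0,0,0]]

```text
time_s: 13.83
ee_pos: [0.5224, 0.0043, 0.2235]
tool_rot: [0.0, 0.726, 0.688, -0.0]
wrist_force: [0.7, 0.3, -1.2]
width: 0.179
finger_force: 59.5
```

jog_arm:
  increments:
    - [[0.0,0.002,0,0,0,0,0],[0.0,0.004,0,0,0,0,0],[0.0,0.004,0,0,0,0,0],[0.0,0.004,0,0,0,0,0]]

```text
time_s: 14.17
ee_pos: [0.5226, 0.0087, 0.2233]
tool_rot: [0.0, 0.725, 0.688, -0.0]
wrist_force: [-0.2, 0.1, -2.1]
width: 0.177
finger_force: 59.5
```

```bash
python3 - <<'E'
from h import *
plan([.5248,0,.223],[.05,1,0])
c=viewer.camera('scene')
cv2.imwrite('pics/s7.png',cv2.resize(c['frame'][200:305,120:260],(800,600),interpolation=2))
E
```

```text
t 14.17 p [0.5226 0.0087 0.2233] x [ 5.260e-02  9.986e-01 -1.000e-04] z [ 0.e+00 -1.e-04 -1.e+00] F [-0.18  0.05 -2.12] w 0.177 ff 59.5
shift [-0.0085  0.0027  0.0003] turn [ 0.      0.0001 -0.0027]
```

View pics/s7.png

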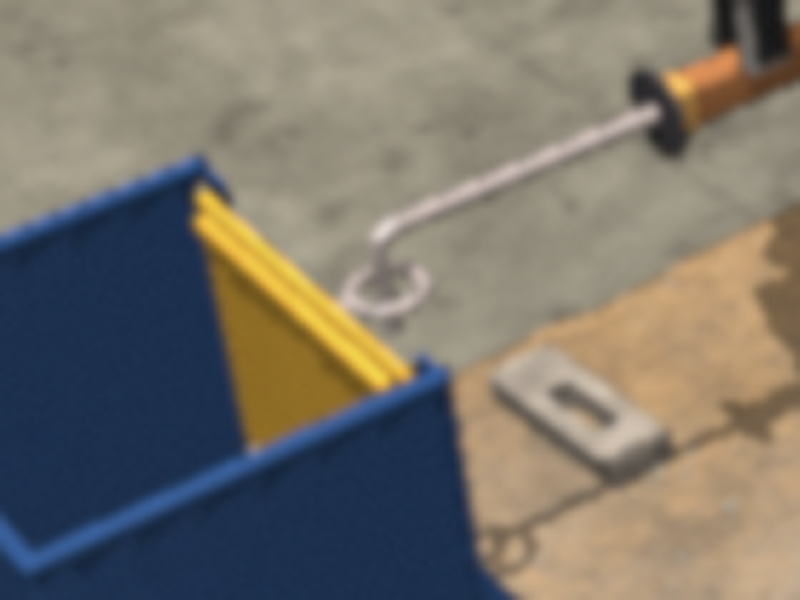

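The tip stands in the middle of the ring at about (387, 287), the flap is still shut, and there's no force. I'll lift straight out.

jog_arm:
  increments:
    - [[0.0,0,0,-0.006,0,0,0],[0.0,0,0,-0.012,0,0,0],[0.0,0,0,-0.018,0,0,0],[0.0,0,0,-0.024,0,0,0],[0.0,0,0,-0.032,0,0,0],[0.0,0,0,-0.042,0,0,0],[0.0,0,0,-0.055,0,0,0],[0.0,0,0,-0.07,0,0,0],[0.0,0,0,-0.075,0,0,0],[0.0,0,0,-0.075,0,0,0]]

```text
time_s: 15.05
ee_pos: [0.5236, 0.0085, 0.3005]
tool_rot: [0.001, 0.726, 0.688, 0.002]
wrist_force: [1.4, -0.6, -0.8]
width: 0.178
finger_force: 59.6
```

```bash
python3 - <<'E'
from h import *
plan([.5046,-.249,.298],[.052,1,0])
c=viewer.camera('scene'); W=cloud(c); hsv=cv2.cvtColor(c['frame'],cv2.COLOR_BGR2HSV)
m=(hsv[...,0]>20)&(hsv[...,0]<35)&(hsv[...,1]>120)&(W[...,1]>.15)&(W[...,2]>.1)&(W[...,0]>.42)
q=W[m]; q=q[q[:,2]>q[:,2].max()-.008]; print('panel top',np.median(q,0))
k=(W[...,1]>.06)&(W[...,1]<.24)&(W[...,2]>.24)&(W[...,2]<.33)&(abs(W[...,0]-.525)<.04)&(hsv[...,1]<110)
q=W[k]
for a in np.arange(.07,.2,.02):
    w=q[(q[:,1]>a)&(q[:,1]<=a+.02)]
    if len(w): print(round(a,2),len(w),np.median(w,0).round(4),w.min(0).round(4),w.max(0).round(4))
s,p,R=obs(); c=viewer.camera('wrist'); W=cloud(c,(p,R))
k=(abs(W[...,0]-.525)<.03)&(W[...,2]>.28)&(W[...,2]<.32)
q=W[k]
for a in np.arange(.03,.2,.02):
    w=q[(q[:,1]>a)&(q[:,1]<=a+.02)]
    if len(w): print('wrist',round(a,2),len(w),np.median(w,0).round(4), w.min(0).round(4),w.max(0).round(4))
E
```

```text
t 15.05 p [0.5236 0.0085 0.3005] x [5.300e-02 9.986e-01 3.000e-04] z [ 4.2e-03  1.0e-04 -1.0e+00] F [ 1.37 -0.62 -0.76] w 0.178 ff 59.6
shift [-0.2582 -0.0054  0.0024] turn [ 0.0042 -0.0003 -0.001 ]
panel top [0.52722977 0.22690251 0.2102114 ]
0.07 27 [0.5225 0.0802 0.2983] [0.5172 0.0701 0.2925] [0.5297 0.0878 0.3005]
0.09 30 [0.5218 0.1005 0.2971] [0.517  0.09   0.2949] [0.5319 0.1092 0.3014]
0.11 29 [0.5244 0.1199 0.2968] [0.521  0.1105 0.2924] [0.5287 0.1298 0.2994]
0.13 30 [0.5255 0.1407 0.297 ] [0.5204 0.1302 0.2922] [0.5299 0.1484 0.3004]
0.15 33 [0.5268 0.1582 0.296 ] [0.5223 0.1504 0.291 ] [0.5352 0.1693 0.2988]
0.17 56 [0.5272 0.1855 0.2924] [0.5225 0.1705 0.2464] [0.5331 0.19   0.3001]
0.19 45 [0.527  0.1923 0.2726] [0.5206 0.1901 0.248 ] [0.5345 0.1949 0.2978]
wrist 0.03 2067 [0.5237 0.0404 0.3094] [0.5143 0.03   0.3049] [0.5334 0.05   0.3119]
wrist 0.05 2737 [0.5245 0.0575 0.3089] [0.5035 0.05   0.2806] [0.5451 0.07   0.32  ]
wrist 0.07 1047 [0.5255 0.0802 0.301 ] [0.5211 0.07   0.2976] [0.5298 0.09   0.304 ]
wrist 0.09 1168 [0.5265 0.1004 0.3006] [0.5223 0.09   0.2965] [0.5307 0.11   0.3033]
wrist 0.11 984 [0.5274 0.1178 0.3004] [0.5232 0.11   0.297 ] [0.5315 0.1258 0.3035]
```

jog_arm:
  increments:
    - [[0.0,-0.02,0,0,0,0,0],[0.0,-0.05,0,0,0,0,0],[0.0,-0.085,-0.002,0,0,0,0],[0.0,-0.12,-0.003,0,0,0,0],[0.0,-0.155,-0.004,0,0,0,0],[0.0,-0.19,-0.005,0,0,0,0],[0.0,-0.22,-0.005,0,0,0,0],[0.0,-0.245,-0.005,0,0,0,0],[0.0,-0.256,-0.005,0,0,0,0],[0.0,-0.258,-0.005,0,0,0,0]]

```text
time_s: 15.98
ee_pos: [0.5031, -0.2508, 0.2968]
tool_rot: [-0.001, 0.727, 0.687, -0.001]
wrist_force: [-0.4, 0.1, -2.1]
width: 0.178
finger_force: 59.5
```

jog_arm:
  increments:
    - [[0.0,0,0,0.03,0,0,0],[0.0,0,0,0.065,0,0,0],[0.0,0,0,0.1,0,0,0],[0.0,0,0,0.13,0,0,0],[0.0,0,0,0.15,0,0,0],[0.0,0,0,0.155,0,0,0],[0.0,0,0,0.155,0,0,0],[0.0,0,0,0.155,0,0,0]]

```text
time_s: 16.65
ee_pos: [0.5046, -0.2483, 0.1442]
tool_rot: [0.0, 0.725, 0.689, 0.0]
wrist_force: [0.1, -0.1, -1.7]
width: 0.177
finger_force: 59.5
```

```bash
python3 - <<'E'
from h import *
plan([.5046,-.248,.0775],[.05,1,0])
s,p,R=obs(); c=viewer.camera('wrist'); W=cloud(c,(p,R)); f=c['frame']
cv2.imwrite('pics/w8.png',f)
x,y,z=W[...,0],W[...,1],W[...,2]
q=W[(z>.14)&(z<.16)&(abs(x-.507)<.03)]
for a in np.arange(-.23,-.1,.02):
    w=q[(q[:,1]>a)&(q[:,1]<=a+.02)]
    if len(w): print('rod',round(a,2),len(w),np.median(w,0).round(4))
q=W[(z>.088)&(z<.11)&(abs(x-.507)<.03)&(y>-.18)&(y<-.12)]
print('saddle',len(q),q.mean(0),q.min(0),q.max(0))
E
```

```text
t 16.65 p [ 0.5046 -0.2483  0.1442] x [ 5.190e-02  9.987e-01 -1.000e-04] z [ 1.e-03 -2.e-04 -1.e+00] F [ 0.12 -0.09 -1.67] w 0.177 ff 59.5
shift [ 0.0003 -0.0001  0.0667] turn [ 0.001   0.0001 -0.0019]
rod -0.23 2010 [ 0.505  -0.2197  0.1544]
rod -0.21 2057 [ 0.5059 -0.1995  0.154 ]
rod -0.19 1035 [ 0.5069 -0.1798  0.1462]
rod -0.17 1144 [ 0.5078 -0.1596  0.1459]
rod -0.15 1183 [ 0.5087 -0.1406  0.1455]
saddle 1435 [ 0.50779307 -0.15046367  0.09979258] [ 0.48709846 -0.15709125  0.08815617] [ 0.5286809  -0.14329631  0.10714679]
```

View pics/w8.png

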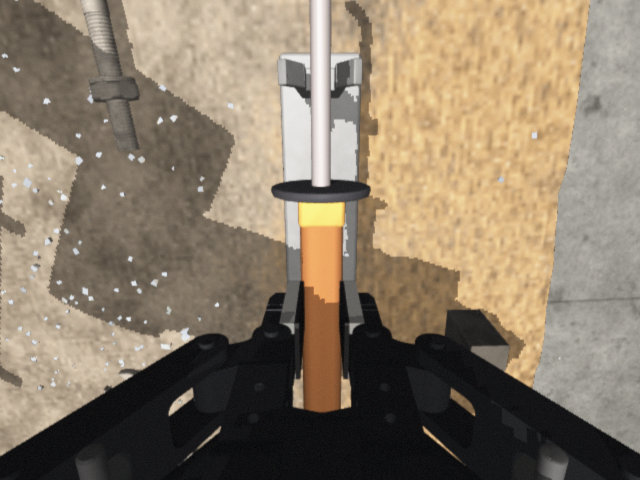

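The rod (column 320) is centred over the front saddle notch at (320, 75), within 1 mm. I'll lower vertically.

jog_arm:
  increments:
    - [[0.0,0,0,0.015,0,0,0],[0.0,0,0,0.03,0,0,0],[0.0,0,0,0.042,0,0,0],[0.0,0,0,0.052,0,0,0],[0.0,0,0,0.06,0,0,0],[0.0,0,0,0.064,0,0,0],[0.0,0,0,0.066,0,0,0],[0.0,0,0,0.066,0,0,0]]

```text
time_s: 17.37
ee_pos: [0.5042, -0.249, 0.0776]
tool_rot: [0.0, 0.726, 0.688, 0.0]
wrist_force: [-0.3, -0.1, -2.2]
width: 0.175
finger_force: 59.6
```

jog_arm:
  increments:
    - [[0.0,0,0,0.001,0,0,0],[0.0,0,0,0.0015,0,0,0],[0.0,0,0,0.0015,0,0,0]]

```text
time_s: 17.62
ee_pos: [0.5045, -0.2491, 0.0768]
tool_rot: [0.001, 0.726, 0.688, 0.0]
wrist_force: [-0.8, 0.6, 2.2]
width: 0.176
finger_force: 60.0
```

jog_arm:
  increments:
    - [[0.03,0,0,0,0,0,0],[0.05,0,0,0,0,0,0],[0.07,0,0,0,0,0,0],[0.085,0,0,0,0,0,0],[0.085,0,0,0,0,0,0],[0.085,0,0,0,0,0,0],[0.085,0,0,0,0,0,0],[0.085,0,0,0,0,0,0]]

```text
time_s: 18.28
ee_pos: [0.5039, -0.2488, 0.0758]
tool_rot: [-0.0, 0.726, 0.688, -0.0]
wrist_force: [0.3, 0.3, 0.1]
width: 0.993
finger_force: 0.0
```

jog_arm:
  increments:
    - [[0.085,0,0,-0.01,0,0,0],[0.085,0,0,-0.03,0,0,0],[0.085,0,0,-0.06,0,0,0],[0.085,0,0,-0.1,0,0,0],[0.085,0,0,-0.13,0,0,0],[0.085,0,0,-0.13,0,0,0],[0.085,0,0,-0.13,0,0,0]]

```text
time_s: 18.87
ee_pos: [0.5055, -0.2496, 0.2093]
tool_rot: [0.003, 0.726, 0.688, 0.001]
wrist_force: [-0.4, -0.5, -1.0]
width: 0.995
finger_force: 0.0
```

```bash
python3 - <<'E'
from h import *
plan([.5046,-.248,.2],[.05,1,0])
s,p,R=obs(); c=viewer.camera('wrist'); W=cloud(c,(p,R)); f=c['frame']
x,y,z=W[...,0],W[...,1],W[...,2]
k=(z>0.076)&(z<0.09)&(abs(x-.505)<.012)
for a in np.arange(-.34,-.09,.03):
    q=W[k&(y>a)&(y<=a+.02)]
    if len(q): print(round(a+.01,3),len(q),np.median(q,0).round(4),q.min(0).round(4))
c=viewer.camera('scene'); W=cloud(c); g=c['frame']; hsv=cv2.cvtColor(g,cv2.COLOR_BGR2HSV)
m=(hsv[...,0]>20)&(hsv[...,0]<35)&(hsv[...,1]>120)&(W[...,1]>.15)&(W[...,2]>.1)&(W[...,0]>.42)
q=W[m]; q=q[q[:,2]>q[:,2].max()-.008]; print('panel top',np.median(q,0))
o=np.hstack([cv2.resize(f,(400,300)),cv2.resize(g[170:350,70:310],(400,300))]); cv2.imwrite('pics/end.png',o)
E
```

```text
t 18.87 p [ 0.5055 -0.2496  0.2093] x [ 0.053   0.9986 -0.0026] z [ 0.006  -0.0029 -1.    ] F [-0.4  -0.49 -1.04] w 0.995 ff 0.0
shift [ 0.0016 -0.001   0.0093] turn [ 0.0061  0.0026 -0.0031]
-0.33 239 [ 0.5001 -0.3264  0.0872] [ 0.4931 -0.3378  0.0793]
-0.3 492 [ 0.5022 -0.3012  0.0872] [ 0.4931 -0.3099  0.0761]
-0.27 511 [ 0.5017 -0.2698  0.0873] [ 0.493  -0.28    0.0826]
-0.24 581 [ 0.5036 -0.2398  0.0873] [ 0.4945 -0.25    0.0818]
-0.21 517 [ 0.5048 -0.2119  0.0877] [ 0.4953 -0.22    0.0822]
-0.18 298 [ 0.5064 -0.1797  0.0798] [ 0.5021 -0.1899  0.0762]
-0.15 371 [ 0.5079 -0.1502  0.0801] [ 0.4939 -0.16    0.0763]
-0.12 357 [ 0.5095 -0.1198  0.0799] [ 0.5055 -0.1299  0.0763]
-0.09 88 [ 0.5102 -0.0977  0.0797] [ 0.5066 -0.1     0.0761]
panel top [0.53049381 0.22661041 0.21035246]
```

View pics/end.png

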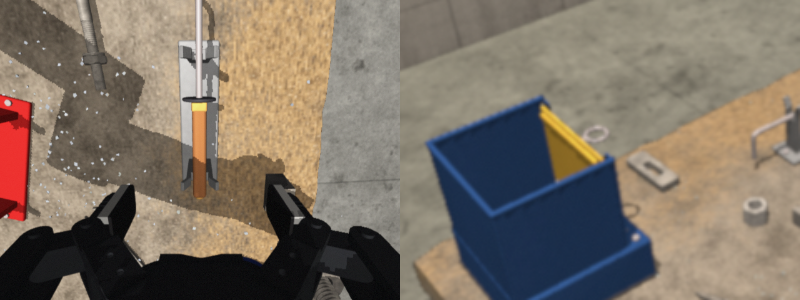

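The hook lies in both saddles as it did before (left view, column 200). The flap is shut (right view, top edge at (575, 135)), and the gripper is clear. Handing in.

```bash
python3 -c "
from workcell import job
print(job.job_done())"
```

```text
the job is handed in; nothing more can be done
None
```

The flap is shut and was seated with a pull of about 15.5 N held for over a second. The hook is back in its rest as it lay before, and the job is handed in at about 19 s, with no verdict returned.

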